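# Unlock the praline filling jig and slide its mould out

## Task

The mould carriage of the praline filling jig is locked by the T-handled pin. Turn the pin anticlockwise, feeling for the angle at which it comes free without forcing it, draw it straight up out of its bore, then slide it sideways into the notch of the parking bracket until it is fully home, hanging upright by its collar, and let go of it. Only then pull the carriage all the way out by its tab and let go, leaving the jar, tub and cup where they stand.

Things in the scene. Friction and masses are not known exactly. Their poses are not given: they have to be found in the camera images.
- jig: Low aluminium filling jig fixed to the table: base plate 160 mm along its x, 300 mm along its y (-135 to +165), 12 mm thick; slotted steel stencil frame over the mould, top 49 mm high, y -73 to +73; at y = +125 the lock block, 50 x 50 mm, top 80 mm high. Origin: underside of the base below the stencil's middle; z up.
- lock_bore (a point): Centre of the round 26 mm hole in the lock block's top. 6 mm below lies a key plate, 10 mm thick, hidden by the pin; its 24 x 9 mm slot lets the pin's lug out at one angle only (within about 10 deg). This angle differs each time: it lies 25 to 85 deg anticlockwise, seen from above, of the pin's starting angle. Axes as the jig's.
- pin: Loose steel T-handled pin, 90 g. Origin: on its axis, collar underside; z up. Collar 30 mm dia, z 0 to 6. Shank 10 mm dia down to z -60. Cross lug 20 mm along x, 5 mm wide, z -20 to -25. T-bar 44 mm along x, 10 mm wide, z 26 to 38: grip across its width. Starts in the bore, collar on the block's top, free to turn and to lift 4 mm until the lug meets the key plate; clear when raised 60 mm.
- bracket: Aluminium parking bracket fixed to the table beyond the lock block: an upright with a level plate 50 mm wide, 8 mm thick, top 85 mm high. A notch 13 mm wide runs from the plate's -y edge (y = -24 mm) to a back wall at y = +6 mm; below it nothing is in the way up to y = +9 mm (foot) and +26 mm (upright). Origin: at table height under the notch's seat; z up.
- notch_seat (a point): Where the pin's origin is when it is parked: on the notch's centre line at its inner end, at the plate's top face (85 mm above the table). Axes as the bracket's.
- carriage (a joint): Travel of the mould carriage along the jig's -y, in m: 0 locked in, 0.08 fully out. It slides with about 2 N of friction; the pin, when in its bore, blocks it.
- pull_tab (a point): Grip point on the carriage's upright pull tab, 12 mm below its top edge. The tab is a steel plate 60 mm wide along the jig's x, 10 mm thick along the jig's y, top 86 mm above the table, 65 mm from the stencil frame when the carriage is in. Moves with the carriage along the jig's -y. Axes as the jig's.
- jar: Bystander: amber glass jar with a dark lid, 64 mm across, 85 mm tall, behind the jig. Origin at its underside.
- tub: Bystander: white lidded tub, 60 mm across, 55 mm tall, behind the jig. Origin at its underside.
- cup: Bystander: white china cup, 74 mm across, 55 mm tall, behind the jig. Origin at its underside.
Mind the look-alikes: they are no part of the job. Of the things shaped like the pin, the steel one is meant.

How it is judged:
On the way, in this order (a step that is already met when the one before it is completed fails the run):
1. the pin is drawn right out of the lock block (z of pin in the frame of jig above 0.138 m and value of joint carriage below 0.01 m), for 0.05 s.
2. the pin hangs fully home in the notch and is let go, the carriage still in (x of pin in the frame of notch_seat between -0.004 and 0.004 m and y of pin in the frame of notch_seat between -0.006 and 0.005 m and z of pin in the frame of notch_seat between -0.004 and 0.003 m and angle between pin's own z axis and vertical below 0.12 rad and contact force between pin and the fingers below 0.1 N and value of joint carriage below 0.015 m), for 0.2 s.
3. the carriage is pulled all the way out (value of joint carriage above 0.073 m), for 0.1 s.
At the end, for the whole second after the job is handed in: The pin hangs at rest in the bracket's notch, its collar on the plate (within 3 mm above, 4 mm below), within 4 mm of the notch's centre line and 6 mm of its inner end, upright within 7 degrees, and the carriage is out by at least 73 of its 80 mm (x of pin in the frame of notch_seat between -0.004 and 0.004 m and y of pin in the frame of notch_seat between -0.006 and 0.005 m and z of pin in the frame of notch_seat between -0.004 and 0.003 m and angle between pin's own z axis and vertical below 0.12 rad and linear speed of pin below 0.02 m/s and value of joint carriage above 0.073 m); the robot touches nothing.
It fails at once if the pin is forced against the jig (over 45 N) (contact force between pin and jig above 45 N).
It fails at once if the jar is moved by more than 30 mm (distance of jar from where it was at the start of the episode above 0.03 m).
It fails at once if the tub is moved by more than 30 mm (distance of tub from where it was at the start of the episode above 0.03 m).
It fails at once if the cup is moved by more than 30 mm (distance of cup from where it was at the start of the episode above 0.03 m).
It also fails if it takes over 67 s, if anything falls off the work surface, if the arm or the gripper's body presses on something with over 40 N, if the wrist force passes 120 N, or if a joint passes its speed limit or range.

## Robot

A 7-joint arm with a two-finger parallel gripper is mounted at the origin on the work surface. World frame = base frame: x ahead of the robot, y to its left, z up, the work surface at z = 0. Lengths are in m, angles in rad, forces in N, time in s.
With the tool pointing down it reaches from about 0.4 to 0.85 m from the base axis. Payload 10.4 kg.
Tool frame: the origin (TCP) lies between the finger pads; the fingertips stand 19 mm ahead of it and the grasp point (between the pads) is the TCP (manip.tips_ahead is the distance from the TCP to the fingertips, in m); z points along the fingers, y is the line along which they close (so a half turn about z gives the same grasp; the last joint's range is limited). The gripper opens to 85 mm and grips with 20 to 120 N. Pads are 22 mm wide; open, the fingers measure 114 mm over their backs; the gripper's body (76 mm by 85 mm) begins 54 mm behind the grasp point. The pads swing forward as they close: fully open they stand 13 mm farther back than shut.
Start: joints at [-1.218, 0.332, -0.065, 1.46, 0.022, 1.35, -0.088], TCP at [0.229, 0.581, 0.25] pointing down, gripper open.
Joint ranges: [-2.6, 2.6], [-0.5, 2.12], [-1.47, 1.34], [0.16, 2.42], [-1.27, 4.41], [0.06, 2.06], [-2.6, 2.6]. Speed limits (rad/s): [2.22, 2.22, 2.79, 2.79, 3.14, 3.14, 3.14].

## Interface

Orientations are given as a unit quaternion [x, y, z, w].
In Python, from workcell import manip, viewer gives the robot as it stands.
- The arm moves only by the tool arm_command, never from a script. Its argument "series" is text: rows parted by semicolons, each of 5 numbers parted by spaces: the closure, from 0 (fully open) to 1 (shut), then the shift along the tool's x, y, z normalised to -1 to 1, where 1 is 0.4 m, then the turn about the tool's z normalised to -1 to 1, where 1 is 180 degrees. In form: jaw tx ty tz spin; .... A call has exactly 10 rows; each row shifts and turns the commanded pose from where the row before left it, along the tool's axes as they then stand; what a row does not reach is not made up. A row lasts 1/8 s, in which the tool goes at most 62.5 mm and 10.7 degrees, less where a joint would pass 70% of its speed; a pose out of reach is approached as far as the arm can. A call with a number of a shift or a turn outside -1 to 1 is refused whole. A call with a gripper value outside its range is refused whole. The fingers move at their own pace and stop on an object; "newtons" is the grip in N (left out, the last holds). Time passes only in rows, so rows that do not move let the fingers close, or fill a call up. It gives the time, the measured TCP pose, the force, the opening and the grip force at its end, in the units of the state.
- manip.get_obs(): the state, without advancing time (a new reading comes with each control period).
- viewer.camera(name): name is "scene" or "side" or "wrist"; returns a dict with "pixels" (400x640x3 uint8, red, green, blue), "intrinsics" (3x3 intrinsics, pixels), "extrinsics" (4x4, takes a point from world to camera coordinates). Camera axes: x right, y up, looking along -z (the intrinsics and any distortion apply to the point x, -y, -z); pixel columns grow to the right and rows downward; lengths in m; the calibration is good to about 2 mm. The wrist camera is an equidistant fisheye: a pixel r from the principal point sees the ray r / f radians off the axis. A picture is of the moment at which its call begins. There is no depth.
- manip.hand_in(): hands the job in; it is judged then, once.
The state is a dict: "clock": time; "joint_pos": joint angles; "joint_velocities": joint speeds; "tau": joint torques, N m; "position": TCP position; "ee_rot": TCP orientation; "ft_force": force on the tool from outside, world axes, zero at the start; "torque": the same for the moment, N m; "grip_width": opening from 0.0 (shut) to 1.0 (fully open); "grasp_force": force on a finger pad.
Only numpy, scipy, OpenCV 4.12 (cv2) and the standard library are available. Lean on these libraries where they do the work, as an engineer would, in place of code of your own. Each camera call takes 0.05 s, during which the arm holds its last target. There are 200 camera calls.

## Working session

There is one attempt and no reset: what is moved stays moved. The work goes in short steps, Python scripts to look and compute and a tool call to move; the robot and the scene stay as the last step left them, time stands still between calls to the robot, and variables do not carry over. Pictures are saved under pics/ and viewed, at most 10 in all, crops included, and the job is handed in when it is done.

Besides the shell and the picture viewer there is one more tool, called as name(argument=value, ...) on one line, values as JSON. arm_command: Moves the arm, as the interface text tells. Scaled input: -1 to 1 covers 0.4 m each way for a shift and 180 degrees each way for a turn. Its arguments: {"type":"object","properties":{"series":{"type":"string"},"newtons":{"type":"number"}},"required":["series"]}

```bash
mkdir -p pics; ls; cat > h.py <<'E'
import numpy as np, cv2
from workcell import manip, viewer
def snap(n,f):
    c=viewer.camera(n); cv2.imwrite('pics/'+f,c['pixels'][:,:,::-1]); np.savez('pics/'+f[:-4]+'.npz',**{k:np.array(c[k]) for k in('pixels','intrinsics','extrinsics')}); return c
def load(f): return dict(np.load('pics/'+f+'.npz'))
def ray(c,u,v,fish=False):
    K=c['intrinsics'];E=c['extrinsics']
    x=(u-K[0,2])/K[0,0];y=(v-K[1,2])/K[1,1]
    if fish:
        r=np.hypot(x,y)+1e-12; d=np.array([x/r*np.sin(r),-y/r*np.sin(r),-np.cos(r)])
    else: d=np.array([x,-y,-1.])
    R=E[:3,:3];return -R.T@E[:3,3],R.T@d
def onz(c,u,v,z,fish=False):
    o,d=ray(c,u,v,fish);return o+d*(z-o[2])/d[2]
def proj(c,p,fish=False):
    K=c['intrinsics'];q=c['extrinsics']@np.r_[p,1];x,y,z=q[0],-q[1],-q[2]
    if fish:
        r=np.hypot(x,y)+1e-12;t=np.arctan2(r,z);a,b=x/r*t,y/r*t
    else:a,b=x/z,y/z
    return np.array([K[0,0]*a+K[0,2],K[1,1]*b+K[1,2]])
E
python3 - <<'E'
from h import *
for n in('scene','side','wrist'):
    c=snap(n,n+'0.png');o,d=ray(c,320,200);print(n,o,d,c['intrinsics'][0,0])
print(manip.get_obs())
E
```

```text
pics
scene [ 1.28023862 -0.02876523  0.72506587] [-0.74997154  0.06962363 -0.6578202 ] 501.5077812492801
side [0.45733335 0.68814965 0.63772479] [ 0.10759404 -0.77500559 -0.62299029] 442.00126013236144
wrist [0.16840919 0.6056876  0.37372361] [ 0.26515911 -0.09254445 -0.95992786] 309.70691628693146
{'clock': 0.15, 'joint_pos': array([-1.21759237,  0.33272518, -0.06469889,  1.46069557,  0.02154462,
        1.34989287, -0.08852119]), 'joint_velocities': array([ 9.71386493e-04, -2.46527187e-03, -3.42355232e-04, -3.41849544e-03,
        1.86457021e-03, -7.33581518e-04, -8.72566574e-05]), 'tau': array([ 7.95735050e-04, -6.25827026e+01,  4.91453859e-02, -3.91850531e+01,
        1.63607713e-02,  7.48125371e-03,  1.96892631e-05]), 'position': array([0.22928154, 0.58116598, 0.24972485]), 'ee_rot': array([ 1.86807327e-01,  9.82396436e-01, -5.04681407e-04, -1.01892692e-04]), 'ft_force': array([ 0.56568221, -0.32474066,  0.45698937]), 'torque': array([ 0.0013253 ,  0.0226806 , -0.00697771]), 'grasp_force': 0.0, 'grip_width': 1.0007343895427043}
```

View pics/scene0.png

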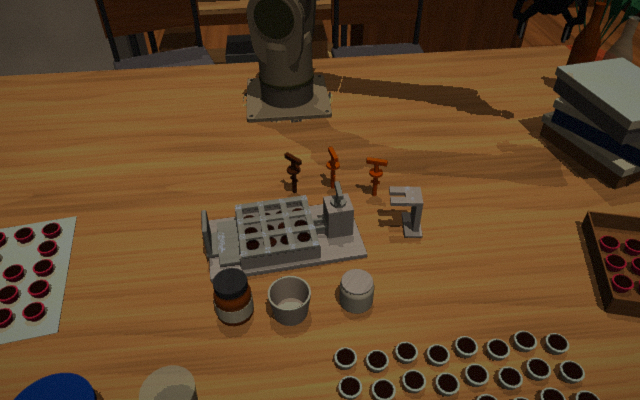

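View pics/side0.png

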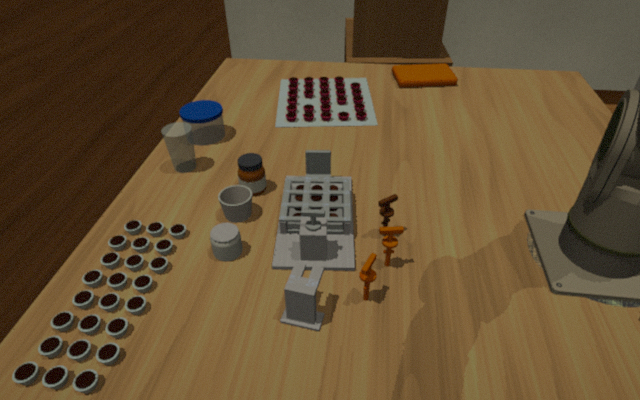

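The scene view shows the jig at px (280,235), the lock block with the steel pin at (338,205), and the bracket at (408,205). The pull tab is at (207,235) and the look-alike pins at (293,170), (333,165) and (376,175). The side view shows the tab at (318,160), the pin at (313,230) and the bracket at (305,290). Next I'll look at enlarged crops.

```bash
python3 - <<'E'
from h import *
a=cv2.imread('pics/scene0.png')[170:285,195:435];b=cv2.imread('pics/side0.png')[145:335,255:375]
cv2.imwrite('pics/a.png',cv2.resize(a,None,fx=3.33,fy=3.33,interpolation=cv2.INTER_CUBIC))
cv2.imwrite('pics/b.png',cv2.resize(b,None,fx=3.15,fy=3.15,interpolation=cv2.INTER_CUBIC))
E
```

```text
(no output)
```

View pics/a.png

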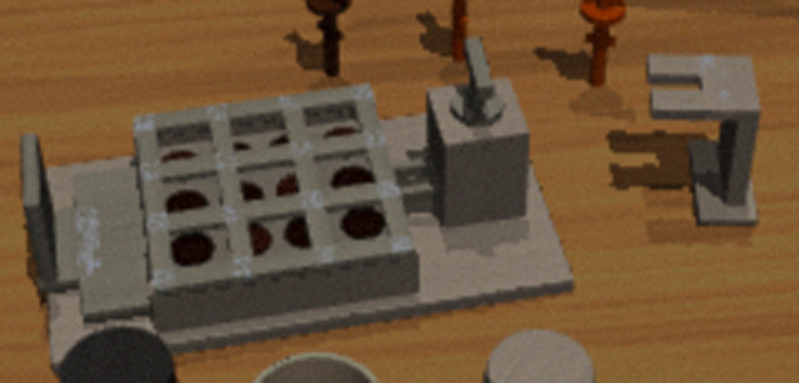

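View pics/b.png

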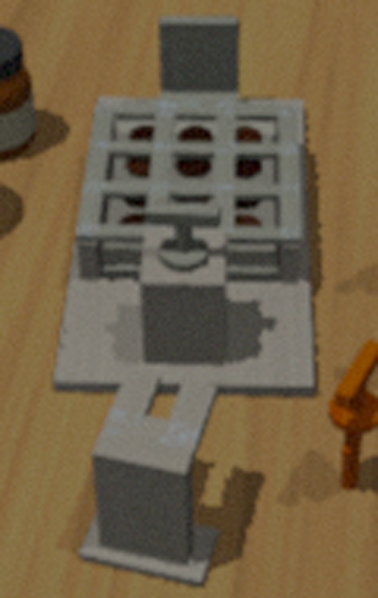

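```bash
python3 - <<'E'
from h import *
np.set_printoptions(precision=4,suppress=True)
s=load('scene0');d=load('side0')
A=lambda u,v:(u/3.333+195-.35,v/3.333+170-.35)
B=lambda u,v:(u/3.15+255-.35,v/3.15+145-.35)
def pr(t,c,f,pts,z):
    P=np.array([onz(c,*f(*p),z) for p in pts]);print(t,P[:,:2].tolist() and np.round(P[:,:2],4).tolist(),'mean',P.mean(0)[:2])
pr('block s',s,A,[(428,92),(512,82),(527,133),(440,140)],.08)
pr('block d',d,B,[(143,283),(227,287)],.08)
pr('sten s',s,A,[(135,117),(370,87),(415,245),(153,285)],.049)
pr('sten d',d,B,[(78,237),(303,240),(303,100),(98,98)],.049)
pr('base s',s,A,[(572,280),(50,350)],.012)
pr('base d',d,B,[(55,383),(315,388)],.012)
pr('brk s',s,A,[(648,57),(752,57),(760,110),(652,112)],.085)
pr('notch s',s,A,[(702,75),(702,94),(650,80),(650,93)],.085)
pr('brk d',d,B,[(120,378),(215,385),(192,460),(95,448)],.085)
pr('notch d',d,B,[(154,390),(175,390),(147,416),(170,416)],.085)
pr('bar s',s,A,[(475,42),(490,92)],.119-.003)
pr('bar d',d,B,[(146,213),(219,213)],.118)
pr('tab s',s,A,[(27,135),(38,195)],.086)
pr('tab d',d,B,[(160,20),(238,20)],.086)
E
```

```text
block s [[0.5373, 0.0463], [0.5338, 0.0969], [0.5794, 0.099], [0.5798, 0.0487]] mean [0.5576 0.0727]
block d [[0.5769, 0.1002], [0.5276, 0.0976]] mean [0.5523 0.0989]
sten s [[0.5048, -0.1301], [0.4929, 0.0146], [0.631, 0.0289], [0.6454, -0.1166]] mean [ 0.5685 -0.0508]
sten d [[0.6324, 0.0298], [0.4885, 0.0152], [0.5003, -0.1385], [0.6489, -0.1236]] mean [ 0.5675 -0.0543]
base s [[0.6332, 0.1193], [0.6536, -0.1775]] mean [ 0.6434 -0.0291]
base d [[0.6301, 0.1231], [0.4728, 0.1075]] mean [0.5515 0.1153]
brk s [[0.5259, 0.18], [0.5329, 0.2417], [0.5802, 0.2343], [0.575, 0.1722]] mean [0.5535 0.2071]
notch s [[0.5459, 0.2083], [0.5627, 0.2044], [0.5469, 0.1769], [0.5584, 0.1745]] mean [0.5535 0.191 ]
brk d [[0.5758, 0.1811], [0.5243, 0.1797], [0.5294, 0.2322], [0.5799, 0.2307]] mean [0.5523 0.2059]
notch d [[0.5562, 0.1874], [0.545, 0.186], [0.5569, 0.206], [0.5449, 0.2045]] mean [0.5508 0.196 ]
bar s [[0.5379, 0.0737], [0.5826, 0.0765]] mean [0.5603 0.0751]
bar d [[0.5769, 0.0814], [0.5349, 0.0763]] mean [0.5559 0.0789]
tab s [[0.556, -0.1856], [0.6062, -0.1759]] mean [ 0.5811 -0.1807]
tab d [[0.6101, -0.1756], [0.5529, -0.1821]] mean [ 0.5815 -0.1789]
```

arm_command(series="0 -0.116 -0.075 0 0;0 -0.116 -0.075 0 0;0 -0.116 -0.075 0 0;0 -0.116 -0.075 0 0;0 -0.116 -0.075 0 0;0 -0.116 -0.075 0 0;0 -0.116 -0.075 0 0;0 -0.116 -0.075 0 0;0 -0.116 -0.075 0 0;0 -0.116 -0.075 0 0", newtons=40)

```text
clock: 1.4
position: [0.5516, 0.1306, 0.2503]
ee_rot: [0.187, 0.982, 0.0, -0.0]
ft_force: [0.2, 0.0, -0.4]
grip_width: 1.002
grasp_force: 0.0
```

arm_command(series="0 0 0 0 0.057;0 0 0 0 0.057;0 0 0 0 0.057;0 0 0 0 0.057;0 0 0 0 0.057;0 0 0 0 0.057;0 0 0 0 0.057;0 0 0 0 0.057;0 0 0 0 0.057;0 0 0 0 0.057")

```text
clock: 2.65
position: [0.5507, 0.132, 0.2501]
ee_rot: [0.885, 0.466, -0.0, -0.0]
ft_force: [-0.6, 0.1, -0.4]
grip_width: 0.998
grasp_force: 0.0
```

arm_command(series="0 0 0 0 0.056;0 0 0 0 0.056;0 0 0 0 0.056;0 0 0 0 0.056;0 0 0 0 0.056;0 0 0 0 0;0 0 0 0 0;0 0 0 0 0;0 0 0 0 0;0 0 0 0 0")

```text
clock: 3.9
position: [0.5509, 0.132, 0.2503]
ee_rot: [0.999, 0.048, 0.0, -0.0]
ft_force: [-0.7, -0.4, -0.4]
grip_width: 0.997
grasp_force: 0.0
```

```bash
python3 - <<'E'
from h import *
c=snap('wrist','w1.png');o=manip.get_obs()
print(o['clock'],o['position'],o['ee_rot'],o['joint_pos'][6],o['ft_force'])
for p in [(.556,.0735,.118),(.552,.201,.085)]:print(proj(c,p,True))
E
```

```text
3.95 [0.55091235 0.13204806 0.25032688] [ 9.98851389e-01  4.79155054e-02  3.03788077e-05 -7.45744292e-05] -1.6845703805999894 [-0.8693702  -0.27188834  0.10250213]
[383.15716936 194.72698229]
[245.27913095 177.67305016]
```

View pics/w1.png

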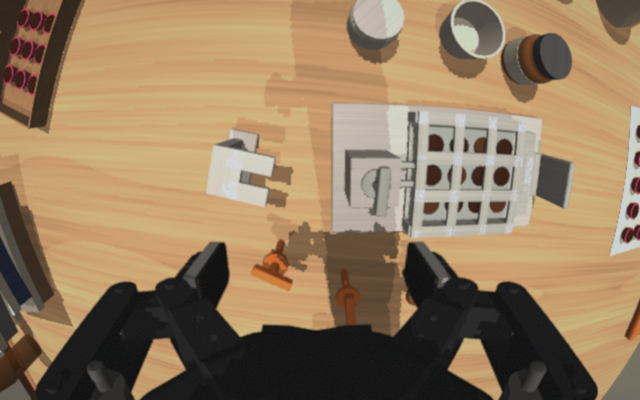

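The wrist view shows the pin's T-bar at (382,190) and the bracket plate at (240,175), with its notch opening right towards the jig. Both are close to their predicted pixels. One zoomed crop will refine them.

```bash
python3 - <<'E'
import cv2
a=cv2.imread('pics/w1.png')[125:240,200:405]
cv2.imwrite('pics/w1c.png',cv2.convertScaleAbs(cv2.resize(a,None,fx=3.9,fy=3.9,interpolation=cv2.INTER_CUBIC),alpha=.95))
E
```

```text
(no output)
```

View pics/w1c.png

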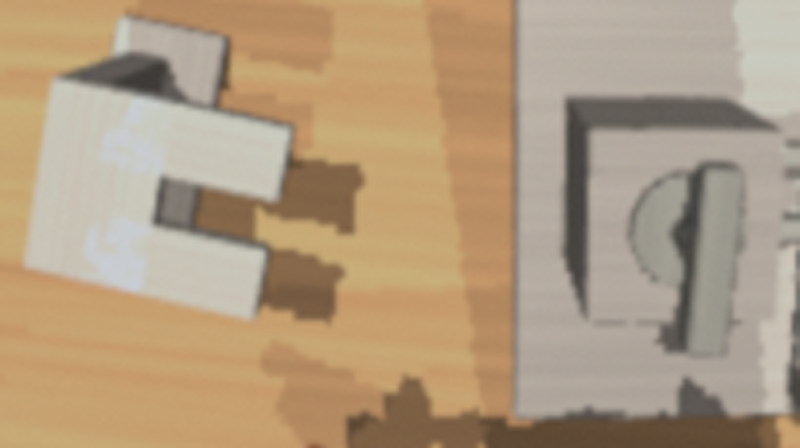

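```bash
cat >> h.py <<'E'
np.set_printoptions(precision=4,suppress=True)
E
python3 - <<'E'
from h import *
c=load('w1')
f=lambda u,v,z:onz(c,u/3.9+200-.37,v/3.9+125-.37,z,True)[:2]
def go(n,P,z):
    Q=np.array([f(*p,z) for p in P]);print(n,Q.tolist(),Q.mean(0));return Q
q=go('plate',[(54,78),(293,126),(254,320),(25,265)],.085)
an=lambda v:np.degrees(np.arctan2(v[1],v[0]))
# order: far+x back, +x mouth, -x mouth, -x back
print('yaw y-edges',an(q[0]-q[1])-90,an(q[3]-q[2])-90,'x-edges',an(q[0]-q[3]),an(q[1]-q[2]), np.linalg.norm(q-np.roll(q,1,0),axis=1))
n=go('notch',[(166,177),(278,201),(267,245),(153,223)],.085)
print(an(n[0]-n[1])-90,an(n[3]-n[2])-90,'mouth',(n[1]+n[2])/2,'back',(n[0]+n[3])/2,np.linalg.norm(n[0]-n[3]),np.linalg.norm(n[1]-n[2]))
b=go('bar',[(706,163),(743,168),(726,355),(687,352)],.118)
print(an(b[0]-b[3]),an(b[1]-b[2]),np.linalg.norm(b-np.roll(b,1,0),axis=1))
go('blk',[(585,130),(779,130),(585,320)],.08)
E
```

```text
plate [[0.58212231935069, 0.2347607024064982], [0.5746591889684574, 0.17336742229670277], [0.5244346583720653, 0.18018959617377017], [0.5331208740956584, 0.24166464287129244]] [0.5536 0.2075]
yaw y-edges -6.931019818090775 -8.042459590630074 x-edges -8.019762686089727 -7.735343946186417 [0.0495 0.0618 0.0507 0.0621]
notch [[0.5593211054139825, 0.20442217482751757], [0.5557161497147753, 0.1758213756604221], [0.5443033934205915, 0.1779058157702953], [0.5472974464237338, 0.20731483724187427]] [0.5517 0.1914]
-7.183898531001773 -5.813099961560951 mouth [0.55   0.1769] back [0.5533 0.2059] 0.012366724358423316 0.011601547172773136
bar [[0.5805256503762282, 0.07934838506634116], [0.5803385480512102, 0.07087065787934241], [0.5371194164209211, 0.0680457946863836], [0.5370433479008203, 0.07727828008026244]] [0.5588 0.0739]
2.7256788255820976 3.7396133874823483 [0.0435 0.0085 0.0433 0.0092]
blk [[0.5797010536839812, 0.10209865971385633], [0.5851909926821007, 0.05291931621395149], [0.5309960886612547, 0.09615289665991303]] [0.5653 0.0837]
```

arm_command(series="0 0.001 0.049 0 0;0 0.002 0.049 0.04 0;0 0.002 0.048 0.06 0;0 0 0 0.08 0;0 0 0 0.08 0;0 0 0 0.06 0;0 0 0 0.021 0;0 0 0 0 0;0 0 0 0 0;0 0 0 0 0")

```text
clock: 5.2
position: [0.5589, 0.0742, 0.1148]
ee_rot: [0.999, 0.048, 0.001, -0.0]
ft_force: [-0.3, -0.1, -0.1]
grip_width: 0.999
grasp_force: 0.0
```

```bash
python3 - <<'E'
from h import *
c=snap('wrist','w2.png');snap('side','s2.png');o=manip.get_obs()
print(o['clock'],o['position'],o['ee_rot'],o['joint_pos'][6],o['ft_force'])
a=cv2.imread('pics/w2.png')[130:380,180:460];b=cv2.imread('pics/s2.png')[130:300,240:400]
cv2.imwrite('pics/m2.png',np.hstack([cv2.resize(a,(420,375)),cv2.resize(b,(353,375))]))
E
```

```text
5.3 [0.5587 0.0742 0.1145] [ 0.9989  0.0478  0.0005 -0.0002] -1.5057317893793625 [-0.2116  0.4542  0.0103]
```

View pics/m2.png

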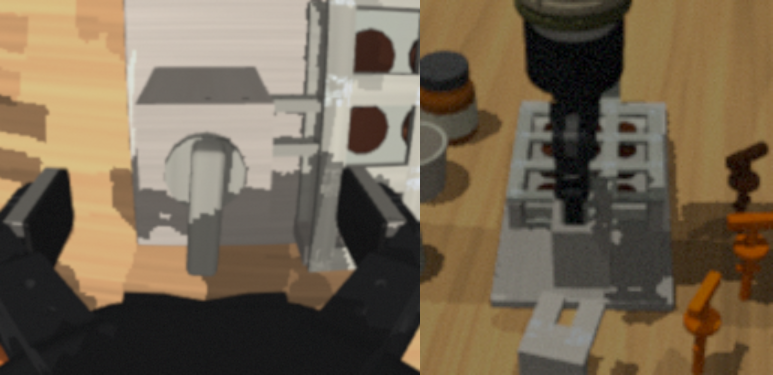

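The bar (205,205) lies midway between the open fingers (55 and 355) above the block, so I can close.

arm_command(series="0.5 0 0 0 0;1 0 0 0 0;1 0 0 0 0;1 0 0 0 0;1 0 0 0 0;1 0 0 0 0;1 0 0 0 0;1 0 0 0 0;1 0 0 0 0;1 0 0 0 0", newtons=40)

```text
clock: 6.55
position: [0.5585, 0.0741, 0.114]
ee_rot: [0.999, 0.048, 0.0, -0.0]
ft_force: [-1.1, -0.9, 2.4]
grip_width: 0.111
grasp_force: 41.5
```

arm_command(series="1 0 0 -0.005 0;1 0 0 0 -0.045;1 0 0 0 -0.045;1 0 0 0 -0.049;1 0 0 0 0;1 0 0 -0.004 0;1 0 0 -0.003 0;1 0 0 0 0;1 0 0 0 0;1 0 0 0 0")

```text
clock: 7.8
position: [0.5582, 0.0741, 0.1184]
ee_rot: [0.965, 0.263, -0.0, -0.0]
ft_force: [0.6, -0.2, -9.5]
grip_width: 0.108
grasp_force: 40.1
```

arm_command(series="1 0 0 0.003 0;1 0 0 0 -0.044;1 0 0 0 0;1 0 0 -0.003 0;1 0 0 0 0;1 0 0 0 0;1 0 0 0 0;1 0 0 0 0;1 0 0 0 0;1 0 0 0 0")

```text
clock: 9.05
position: [0.5584, 0.0742, 0.1186]
ee_rot: [0.944, 0.329, -0.0, -0.0]
ft_force: [0.7, 1.0, -9.6]
grip_width: 0.108
grasp_force: 39.9
```

arm_command(series="1 0 0 0.003 0;1 0 0 0 -0.044;1 0 0 0 0;1 0 0 -0.003 0;1 0 0 0 0;1 0 0 0 0;1 0 0 0 0;1 0 0 0 0;1 0 0 0 0;1 0 0 0 0")

```text
clock: 10.3
position: [0.5584, 0.0741, 0.1187]
ee_rot: [0.919, 0.393, -0.0, -0.0]
ft_force: [-1.6, 0.6, -4.1]
grip_width: 0.103
grasp_force: 40.7
```

arm_command(series="1 0 0 -0.002 0;1 0 0 0 0;1 0 0 0 0;1 0 0 0 0;1 0 0 0 0;1 0 0 0 0;1 0 0 0 0;1 0 0 0 0;1 0 0 0 0;1 0 0 0 0")

```text
clock: 11.55
position: [0.5584, 0.0741, 0.1195]
ee_rot: [0.919, 0.393, -0.0, -0.0]
ft_force: [-2.3, 1.1, -6.9]
grip_width: 0.102
grasp_force: 40.2
```

arm_command(series="1 0 0 0.002 0;1 0 0 0 -0.033;1 0 0 0 0;1 0 0 -0.002 0;1 0 0 0 0;1 0 0 0 0;1 0 0 0 0;1 0 0 0 0;1 0 0 0 0;1 0 0 0 0")

```text
clock: 12.8
position: [0.5584, 0.0741, 0.1194]
ee_rot: [0.898, 0.44, -0.0, -0.0]
ft_force: [-2.7, 0.3, -8.3]
grip_width: 0.112
grasp_force: 40.2
```

arm_command(series="1 0 0 0.002 0;1 0 0 0 -0.039;1 0 0 0 0;1 0 0 -0.002 0;1 0 0 0 0;1 0 0 0 0;1 0 0 0 0;1 0 0 0 0;1 0 0 0 0;1 0 0 0 0")

```text
clock: 14.05
position: [0.5585, 0.0745, 0.1199]
ee_rot: [0.869, 0.495, 0.0, -0.0]
ft_force: [-5.3, 0.8, -2.2]
grip_width: 0.108
grasp_force: 41.0
```

arm_command(series="1 0 0 0.002 0;1 0 0 0 -0.039;1 0 0 0 0;1 0 0 -0.002 0;1 0 0 0 0;1 0 0 0 0;1 0 0 0 0;1 0 0 0 0;1 0 0 0 0;1 0 0 0 0")

```text
clock: 15.3
position: [0.5583, 0.0745, 0.1198]
ee_rot: [0.837, 0.547, 0.0, -0.0]
ft_force: [-6.5, 0.4, -1.6]
grip_width: 0.11
grasp_force: 41.1
```

arm_command(series="1 -0.0005 -0.001 -0.003 0;1 0 0 -0.003 0;1 0 0 -0.003 0;1 0 0 0 0;1 0 0 0 0;1 0 0 0 0;1 0 0 0 0;1 0 0 0 0;1 0 0 0 0;1 0 0 0 0")

```text
clock: 16.55
position: [0.5582, 0.0744, 0.1235]
ee_rot: [0.837, 0.547, 0.0, -0.0]
ft_force: [-4.4, 2.3, -0.6]
grip_width: 0.109
grasp_force: 41.2
```

arm_command(series="1 -0.0004 -0.001 -0.005 0;1 0 0 -0.005 0;1 0 0 -0.005 0;1 0 0 -0.005 0;1 0 0 -0.005 0;1 0 0 -0.005 0;1 0 0 -0.005 0;1 0 0 -0.005 0;1 0 0 -0.005 0;1 0 0 -0.005 0")

```text
clock: 17.8
position: [0.5577, 0.0741, 0.1433]
ee_rot: [0.837, 0.547, 0.0, 0.0]
ft_force: [-1.3, 0.3, -1.9]
grip_width: 0.104
grasp_force: 41.1
```

arm_command(series="1 0 0 -0.01 0;1 0 0 -0.01 0;1 0 0 -0.01 0;1 0 0 -0.012 0;1 0 0 -0.015 0;1 0 0 -0.02 0;1 0 0 -0.02 0;1 0 0 -0.02 0;1 0 0 0 0;1 0 0 0 0")

```text
clock: 19.05
position: [0.5575, 0.0741, 0.1897]
ee_rot: [0.837, 0.547, -0.0, -0.0]
ft_force: [-0.1, 0.7, -0.5]
grip_width: 0.108
grasp_force: 41.1
```

```bash
python3 - <<'E'
from h import *
snap('scene','s3.png');snap('side','d3.png');o=manip.get_obs()
print(o['clock'],o['position'],o['ee_rot'],o['joint_pos'],o['ft_force'])
a=cv2.imread('pics/s3.png')[120:240,270:430];b=cv2.imread('pics/d3.png')[130:330,260:400]
cv2.imwrite('pics/m3.png',np.hstack([cv2.resize(a,None,fx=2.8,fy=2.8,interpolation=2),cv2.resize(b,(336,336*10//7),interpolation=2)[:336]]))
E
```

```text
19.15 [0.5574 0.0741 0.1895] [ 0.8372  0.5469 -0.0003 -0.0001] [-0.5816  0.2435  0.4283  1.7317 -0.108   1.1902 -0.5377] [ 0.2835 -0.5538 -1.194 ]
```

View pics/m3.png

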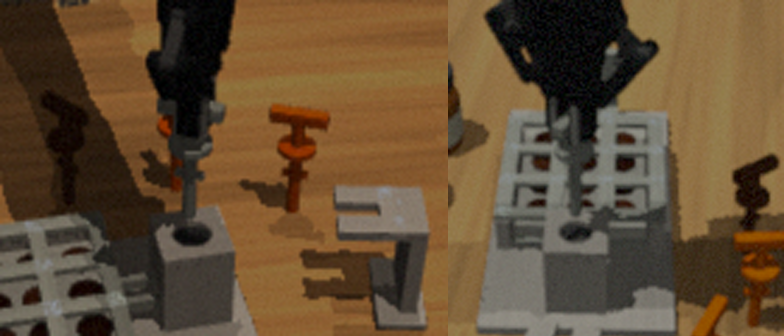

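The pin is clear of the bore: its tip is at (188,215) in the scene crop, above the open hole at (192,237). I'll triangulate the pin in the hand.

```bash
python3 - <<'E'
from h import *
s=load('s3');d=load('d3')
S=lambda u,v:(u/2.8+270-.35,v/2.8+120-.35);D=lambda u,v:((u-448)/2.4+260-.3,v/2.4+130-.3)
def tri(p,q):
    A=[];b=[]
    for o,r in(ray(s,*S(*p)),ray(d,*D(*q))):
        r=r/np.linalg.norm(r);P=np.eye(3)-np.outer(r,r);A.append(P);b.append(P@o)
    X=np.linalg.lstsq(np.vstack(A),np.hstack(b),rcond=None)[0];return X
print('tip',tri((189,214),(575,211)),'collar',tri((192,150),(568,156)))
print('bore',tri((192,236),(576,235)),onz(s,*S(192,236),.08),onz(d,*D(576,235),.08))
print('notch s',[onz(s,*S(*p),.085)[:2] for p in[(337,214),(380,206),(380,218)]])
E
```

```text
tip [0.5575 0.0713 0.0981] collar [0.5605 0.073  0.1547]
bore [0.5563 0.0741 0.0762] [0.5603 0.0734 0.08  ] [0.5558 0.0785 0.08  ]
notch s [array([0.5542, 0.176 ]), array([0.5491, 0.2077]), array([0.5617, 0.2048])]
```

```bash
cat >> h.py <<'E'
def to(t,o=None):
    from scipy.spatial.transform import Rotation as R
    o=o or manip.get_obs();return R.from_quat(o['ee_rot']).inv().apply(np.array(t)-o['position'])/.4
E
python3 - <<'E'
from h import *
o=manip.get_obs();a=np.radians(-7.5);y=np.array([-np.sin(a),np.cos(a),0])
seat=np.array([.5527,.2005,0])
pre=seat-.046*y+[0,0,.1895];print(pre,to(pre,o))
from scipy.spatial.transform import Rotation as R
print('per 46mm slide',R.from_quat(o['ee_rot']).inv().apply(.046*y)/.4)
s=load('scene0');d=load('side0');print('orange',onz(s,376,195,0),onz(d,366,299,0))
E
```

```text
[0.5467 0.1549 0.1895] [ 0.1743 -0.1056  0.0001]
per 46mm slide [ 0.1104 -0.0321 -0.    ]
orange [0.4507 0.1732 0.    ] [0.4475 0.1697 0.    ]
```

arm_command(series="1 0.035 -0.021 0 0;1 0.035 -0.021 0 0;1 0.035 -0.021 0 0;1 0.035 -0.021 0 0;1 0.034 -0.022 0 0;1 0 0 0.055 0;1 0 0 0.055 0;1 0 0 0.055 0;1 0 0 0 0;1 0 0 0 0")

```text
clock: 20.4
position: [0.5471, 0.1553, 0.1248]
ee_rot: [0.837, 0.547, 0.0, 0.0]
ft_force: [-0.8, 0.7, -0.7]
grip_width: 0.109
grasp_force: 41.1
```

```bash
python3 - <<'E'
from h import *
snap('scene','s4.png');snap('side','d4.png');o=manip.get_obs()
print(o['clock'],o['position'],o['ft_force'])
a=cv2.imread('pics/s4.png')[140:240,310:430];b=cv2.imread('pics/d4.png')[200:330,260:380]
cv2.imwrite('pics/m4.png',np.hstack([cv2.resize(a,None,fx=3.5,fy=3.5,interpolation=2),cv2.resize(b,None,fx=3,fy=3,interpolation=2)[:350]]))
E
```

```text
20.5 [0.5473 0.1552 0.125 ] [ 0.9741  0.4518 -0.545 ]
```

View pics/m4.png

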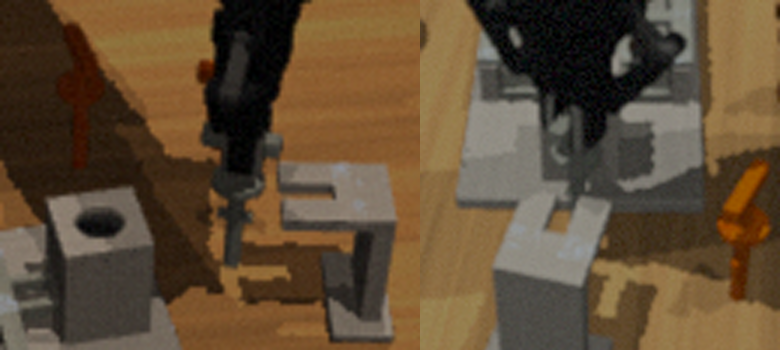

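```bash
python3 - <<'E'
from h import *
s=load('s4');d=load('d4')
S=lambda u,v:(u/3.5+310-.35,v/3.5+140-.35);D=lambda u,v:((u-420)/3+260-.35,v/3+200-.35)
# measured pin shank columns from the saved frames near the tip/under collar
def hit(c,p,ax,val):
    o,r=ray(c,*p);return o+r*(val-o[ax])/r[ax]
print('side shank',[hit(d,D(*p),1,.1553) for p in[(576,172),(577,190)]])
print('scene shank',[hit(s,S(*p),0,.547) for p in[(239,200),(236,225),(233,264)]])
print('proj pin pts by TCP: ',[proj(c,(.5473,.1552,z)) for c in(s,d) for z in(.09,.06,.03)])
print([S(239,200),S(236,225),S(233,264),D(576,172),D(577,190)])
print('notch now side',[onz(d,*D(*p),.085)[:2] for p in[(557,203),(578,207),(548,230),(572,235)]])
print('notch now scene',[onz(s,*S(*p),.085)[:2] for p in[(281,184),(281,198),(335,183),(335,198)]])
E
```

```text
side shank [array([0.5472, 0.1553, 0.0809]), array([0.5469, 0.1553, 0.0658])]
scene shank [array([0.547 , 0.1539, 0.0791]), array([0.547 , 0.1534, 0.0604]), array([0.547 , 0.1537, 0.0301])]
proj pin pts by TCP:  [array([378.985 , 192.6352]), array([377.9701, 204.116 ]), array([376.9943, 215.1545]), array([311.4699, 253.2481]), array([311.829 , 265.1938]), array([312.1712, 276.5755])]
[(377.93571428571425, 196.79285714285714), (377.0785714285714, 203.93571428571428), (376.22142857142853, 215.07857142857145), (311.65, 256.9833333333333), (311.9833333333333, 262.9833333333333)]
notch now side [array([0.5536, 0.1844]), array([0.5415, 0.186 ]), array([0.5554, 0.2049]), array([0.5417, 0.2068])]
notch now scene [array([0.5427, 0.1783]), array([0.5546, 0.1758]), array([0.5452, 0.2086]), array([0.5579, 0.2057])]
```

arm_command(series="1 -0.0006 -0.0012 0 0;1 0.012 -0.0035 0 0;1 0.012 -0.0035 0 0;1 0.012 -0.0035 0 0;1 0.012 -0.0035 0 0;1 0.012 -0.0035 0 0;1 0.012 -0.0035 0 0;1 0 0 0 0;1 0 0 0 0;1 0 0 0 0")

```text
clock: 21.75
position: [0.5501, 0.1843, 0.1239]
ee_rot: [0.837, 0.547, 0.0, 0.0]
ft_force: [-0.2, 0.8, -0.5]
grip_width: 0.103
grasp_force: 41.1
```

arm_command(series="1 0.009 -0.0026 0 0;1 0.009 -0.0026 0 0;1 0.009 -0.0026 0 0;1 0.007 -0.002 0 0;1 0.002 -0.0006 0 0;1 0 0 0 0;1 0 0 0 0;1 0 0 0 0;1 0 0 0 0;1 0 0 0 0")

```text
clock: 23.0
position: [0.5521, 0.1994, 0.1239]
ee_rot: [0.837, 0.547, 0.0, -0.0]
ft_force: [-0.0, -0.1, -0.9]
grip_width: 0.104
grasp_force: 41.1
```

Still free. Creep in for contact with the back wall.

arm_command(series="1 0.0024 -0.0007 0 0;1 0.0024 -0.0007 0 0;1 0 0 0 0;1 0 0 0 0;1 0 0 0 0;1 0 0 0 0;1 0 0 0 0;1 0 0 0 0;1 0 0 0 0;1 0 0 0 0")

```text
clock: 24.25
position: [0.5523, 0.2015, 0.1239]
ee_rot: [0.837, 0.547, 0.0, -0.0]
ft_force: [-0.4, -0.7, -1.1]
grip_width: 0.106
grasp_force: 41.1
```

arm_command(series="1 0.0024 -0.0007 0 0;1 0.0024 -0.0007 0 0;1 0 0 0 0;1 0 0 0 0;1 0 0 0 0;1 0 0 0 0;1 0 0 0 0;1 0 0 0 0;1 0 0 0 0;1 0 0 0 0")

```text
clock: 25.5
position: [0.5526, 0.2034, 0.1239]
ee_rot: [0.837, 0.547, 0.0, -0.0]
ft_force: [-0.2, -1.5, -1.0]
grip_width: 0.11
grasp_force: 41.1
```

arm_command(series="1 0.0024 -0.0007 0 0;1 0 0 0 0;1 0 0 0 0;1 0 0 0 0;1 0 0 0 0;1 0 0 0 0;1 0 0 0 0;1 0 0 0 0;1 0 0 0 0;1 0 0 0 0")

```text
clock: 26.75
position: [0.5527, 0.2044, 0.1239]
ee_rot: [0.837, 0.547, 0.0, -0.0]
ft_force: [-0.5, -0.5, -1.0]
grip_width: 0.107
grasp_force: 41.1
```

arm_command(series="1 0.0024 -0.0007 0 0;1 0.0024 -0.0007 0 0;1 0 0 0 0;1 0 0 0 0;1 0 0 0 0;1 0 0 0 0;1 0 0 0 0;1 0 0 0 0;1 0 0 0 0;1 0 0 0 0")

```text
clock: 28.0
position: [0.5529, 0.2051, 0.1238]
ee_rot: [0.837, 0.546, -0.001, 0.0]
ft_force: [-2.3, -6.1, 2.3]
grip_width: 0.104
grasp_force: 41.5
```

arm_command(series="1 -0.003 0.0009 0 0;1 0 0 0 0;1 0 0 0.005 0;1 0 0 0.004 0;1 0 0 0 0;1 0 0 0 0;1 0 0 0 0;1 0 0 0 0;1 0 0 0 0;1 0 0 0 0")

```text
clock: 29.25
position: [0.5528, 0.2048, 0.12]
ee_rot: [0.837, 0.547, -0.0, 0.0]
ft_force: [0.7, -5.4, -0.8]
grip_width: 0.107
grasp_force: 41.0
```

arm_command(series="1 -0.0015 0.0004 0 0;1 0 0 0.002 0;1 0 0 0 0;1 0 0 0 0;1 0 0 0 0;1 0 0 0 0;1 0 0 0 0;1 0 0 0 0;1 0 0 0 0;1 0 0 0 0")

```text
clock: 30.5
position: [0.5527, 0.2046, 0.1195]
ee_rot: [0.837, 0.547, 0.0, -0.0]
ft_force: [-0.0, -3.0, -0.4]
grip_width: 0.112
grasp_force: 41.3
```

arm_command(series="1 -0.001 0.0003 0 0;1 0 0 0.001 0;1 0 0 0.001 0;1 0 0 0 0;1 0 0 0 0;1 0 0 0 0;1 0 0 0 0;1 0 0 0 0;1 0 0 0 0;1 0 0 0 0")

```text
clock: 31.75
position: [0.5526, 0.2045, 0.119]
ee_rot: [0.837, 0.547, 0.0, -0.0]
ft_force: [-2.0, -1.0, 5.1]
grip_width: 0.106
grasp_force: 42.0
```

arm_command(series="0.85 0 0 0 0;0.7 0 0 0 0;0.5 0 0 0 0;0.5 0 0 0 0;0.5 0 0 0 0;0.5 0 0 0 0;0.5 0 0 -0.02 0;0.5 0 0 -0.06 0;0.5 0 0 -0.08 0;0.5 0 0 -0.1 0")

```text
clock: 33.0
position: [0.5523, 0.2039, 0.2239]
ee_rot: [0.837, 0.547, -0.0, -0.0]
ft_force: [0.2, -0.6, -0.2]
grip_width: 0.498
grasp_force: 0.0
```

```bash
python3 - <<'E'
from h import *
s=snap('scene','s5.png');d=snap('side','d5.png');w=snap('wrist','w5.png');o=manip.get_obs()
print(o['clock'],o['position'],o['ee_rot'],o['ft_force'],o['grip_width'])
a=cv2.imread('pics/s5.png')[150:240,350:430];b=cv2.imread('pics/d5.png')[220:330,270:350];c=cv2.imread('pics/w5.png')
print(proj(w,(.5527,.2005,.123),True),proj(w,(.581,-.18,.086),True))
r=lambda m:cv2.resize(m,(int(m.shape[1]*360/m.shape[0]),360),interpolation=2)
cv2.imwrite('pics/m5.png',np.hstack([r(a),r(b)]))
E
```

```text
33.15 [0.5538 0.2044 0.2255] [0.8372 0.5468 0.0024 0.0001] [-0.7069 -0.415  -0.1156] 0.5014374820058113
[312.9613 208.0448] [433.2372 411.4992]
```

View pics/m5.png

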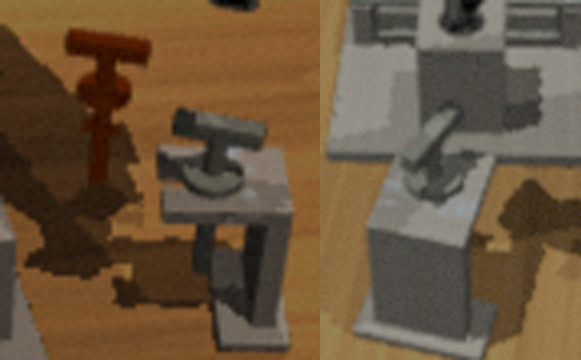

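The pin hangs upright in the notch (scene crop (212,170), side crop (430,170)) with its collar on the plate. Next is the tab. I've used up the picture views, so from here I measure numerically.

arm_command(series="0.5 0 0 -0.02 0.0555;0.3 0 0 0 0.0555;0 0 0 0 0.0555;0 0 0 0 0.0555;0 0 0 0 0.0555;0 0 0 0 0.0555;0 0 0 0 0;0 0 0 0 0;0 0 0 0 0;0 0 0 0 0")

```text
clock: 34.4
position: [0.5526, 0.204, 0.2307]
ee_rot: [0.998, 0.056, -0.0, -0.0]
ft_force: [1.4, -0.5, 0.0]
grip_width: 1.001
grasp_force: 0.0
```

```bash
python3 - <<'E'
from h import *
o=manip.get_obs();print(o['position'],o['ee_rot'],2*np.degrees(np.arctan2(o['ee_rot'][1],o['ee_rot'][0])))
print(to([.583,-.180,o['position'][2]],o))
c=load('w1') # tab top edge in w1, corners read from the viewed picture
print([onz(c,u,v,.086,True) for u,v in[(539,152),(572,162),(567,208),(537,197)]])
print([onz(c,u,v,.085,True) for u,v in[(539,152)]])
# parked pin: 3D from known views
E
```

```text
[0.5526 0.204  0.2307] [ 0.9984  0.056  -0.     -0.0001] 6.425959605374358
[-0.032   0.9626 -0.0001]
[array([ 0.616 , -0.1155,  0.086 ]), array([ 0.6135, -0.1776,  0.086 ]), array([ 0.5551, -0.1882,  0.086 ]), array([ 0.564 , -0.1272,  0.086 ])]
[array([ 0.616 , -0.1164,  0.085 ])]
```

arm_command(series="0 -0.004 0.08 0 0;0 -0.004 0.12 0 0;0 -0.004 0.137 0 0;0 -0.004 0.137 0 0;0 -0.004 0.137 0 0;0 -0.004 0.137 0 0;0 -0.004 0.135 0 0;0 -0.004 0.08 0 0;0 0 0 0 0;0 0 0 0 0")

```text
clock: 35.65
position: [0.5828, -0.1792, 0.2305]
ee_rot: [0.998, 0.056, -0.0, -0.0]
ft_force: [-0.3, -0.4, 0.4]
grip_width: 0.998
grasp_force: 0.0
```

```bash
python3 - <<'E'
from h import *
w=snap('wrist','w6.png');o=manip.get_obs();print(o['clock'],o['position'],o['ft_force'],to([.5835,-.181,.074],o))
g=cv2.cvtColor(w['pixels'],cv2.COLOR_RGB2GRAY)
# grey profile along jig y through tab middle at top height
a=np.radians(6.4);y=np.array([-np.sin(a),np.cos(a),0]);x=np.array([np.cos(a),np.sin(a),0])
for dx in(-.02,0,.02):
    P=[np.array([.5835,-.181,.086])+x*dx+y*t for t in np.arange(-.03,.031,.002)]
    print(proj(w,P[15],True),[int(g[tuple(np.round(proj(w,p,True)[::-1]).astype(int))]) for p in P])
d=snap('side','d6.png');print([int(v) for v in cv2.cvtColor(d['pixels'],7)[158,295:345:2]])
E
```

```text
35.7 [ 0.5829 -0.1787  0.2305] [-0.0018  0.9138  0.3626] [0.0007 0.0063 0.3914]
[317.8749 211.2551] [180, 180, 178, 179, 179, 178, 179, 177, 178, 156, 112, 110, 113, 166, 183, 190, 182, 162, 207, 206, 206, 201, 163, 197, 197, 199, 198, 198, 198, 198, 197]
[317.9155 190.0238] [174, 173, 174, 175, 177, 178, 178, 178, 180, 143, 113, 113, 106, 174, 188, 189, 177, 169, 192, 197, 195, 189, 203, 189, 190, 193, 196, 185, 161, 158, 158]
[317.9521 168.0229] [178, 178, 176, 175, 175, 175, 174, 173, 173, 173, 116, 103, 108, 183, 192, 167, 147, 189, 195, 200, 195, 195, 211, 178, 206, 196, 163, 160, 160, 159, 159]
[114, 114, 118, 111, 116, 96, 53, 60, 60, 58, 57, 61, 57, 58, 58, 61, 61, 58, 105, 117, 119, 116, 116, 115, 115]
```

arm_command(series="0 0.001 0.006 0.05 0;0 0 0 0.08 0;0 0 0 0.08 0;0 0 0 0.08 0;0 0 0 0.07 0;0 0 0 0.03 0;0.4 0 0 0 0;0.8 0 0 0 0;1 0 0 0 0;1 0 0 0 0", newtons=40)

```text
clock: 37.0
position: [0.5836, -0.1825, 0.0753]
ee_rot: [0.998, 0.056, 0.001, 0.0]
ft_force: [-0.1, -0.3, 0.2]
grip_width: 0.143
grasp_force: 0.0
```

arm_command(series="1 0 0 0 0;1 0 0 0 0;1 0 0 0 0;1 0 0 0 0;1 0 0 0 0;1 0 0 0 0;1 0 0.01 0 0;1 0 0.01 0 0;1 0 0 0 0;1 0 0 0 0")

```text
clock: 38.25
position: [0.5845, -0.191, 0.0753]
ee_rot: [0.998, 0.055, 0.001, 0.0]
ft_force: [-0.8, -0.3, 5.4]
grip_width: 0.103
grasp_force: 42.3
```

arm_command(series="1 0 0.02 0 0;1 0 0.025 0 0;1 0 0.025 0 0;1 0 0.025 0 0;1 0 0.025 0 0;1 0 0.02 0 0;1 0 0.015 0 0;1 0 0.01 0 0;1 0 0.005 0 0;1 0 0 0 0")

```text
clock: 39.5
position: [0.5914, -0.2587, 0.0753]
ee_rot: [0.998, 0.055, -0.0, 0.0]
ft_force: [-3.3, -0.1, 7.3]
grip_width: 0.11
grasp_force: 42.5
```

arm_command(series="1 0 0.005 0 0;1 0 0.005 0 0;1 0 0.003 0 0;1 0 0 0 0;1 0 0 0 0;1 0 0 0 0;1 0 0 0 0;1 0 0 0 0;1 0 0 0 0;1 0 0 0 0")

```text
clock: 40.75
position: [0.5917, -0.2613, 0.0753]
ee_rot: [0.998, 0.056, -0.001, -0.002]
ft_force: [-9.6, 9.7, 15.6]
grip_width: 0.113
grasp_force: 43.9
```

Hit the end stop (Fy +9.7 N). Ease off slightly, release and rise.

arm_command(series="1 0 -0.004 0 0;0.8 0 0 0 0;0.5 0 0 0 0;0.3 0 0 0 0;0.3 0 0 0 0;0.3 0 0 -0.03 0;0.3 0 0 -0.08 0;0.3 0 0 -0.1 0;0.3 0 0 -0.1 0;0.3 0 0 0 0")

```text
clock: 42.0
position: [0.5935, -0.2627, 0.2031]
ee_rot: [0.998, 0.055, 0.003, 0.001]
ft_force: [0.5, 0.2, -0.5]
grip_width: 0.7
grasp_force: 0.0
```

```bash
python3 - <<'E'
from h import *
w=snap('wrist','w7.png');s=snap('scene','s7.png');d=snap('side','d7.png');o=manip.get_obs();print(o['clock'],o['position'],o['ft_force'],o['grip_width'])
g=cv2.cvtColor(w['pixels'],cv2.COLOR_RGB2GRAY)
a=np.radians(6.4);y=np.array([-np.sin(a),np.cos(a),0]);x=np.array([np.cos(a),np.sin(a),0])
for dx in(-.02,0,.02):
    P=[np.array([.5835,-.181,.086])+x*dx+y*(t-.08) for t in np.arange(-.03,.031,.002)]
    print([int(g[tuple(np.round(proj(w,p,True)[::-1]).astype(int))]) for p in P])
# parked pin and bystanders: change since after parking / since start
for n,b,(r0,r1,c0,c1) in(('s7','s5',(150,240,375,430)),('d7','d5',(220,330,275,345)),('s7','scene0',(265,325,210,380)),('d7','side0',(150,260,205,270))):
    A=load(n)['pixels'][r0:r1,c0:c1].astype(int);B=load(b)['pixels'][r0:r1,c0:c1].astype(int)
    print(n,b,(abs(A-B).max(2)>50).sum(),'of',A[...,0].size)
E
```

```text
42.15 [ 0.5919 -0.2614  0.1984] [ 0.0665  0.6606 -0.9015] 0.6987787934197166
[188, 187, 188, 188, 187, 188, 189, 188, 190, 184, 127, 120, 110, 177, 194, 199, 185, 139, 129, 183, 160, 142, 207, 211, 211, 210, 209, 209, 209, 208, 208]
[186, 186, 186, 184, 184, 183, 183, 182, 182, 142, 110, 109, 113, 182, 198, 198, 179, 166, 206, 209, 201, 200, 200, 199, 201, 200, 199, 199, 199, 199, 199]
[190, 190, 187, 189, 189, 190, 190, 191, 191, 156, 125, 101, 113, 192, 204, 198, 174, 196, 207, 209, 202, 207, 211, 211, 213, 205, 213, 202, 201, 201, 200]
s7 s5 279 of 4950
d7 d5 358 of 7700
s7 scene0 28 of 10200
d7 side0 0 of 7150
```

```bash
python3 -c "
from h import *
print(manip.hand_in())"
```

```text
the job is handed in; nothing more can be done
None
```

I parked the pin upright in the bracket notch, pulled the carriage about 80 mm out to its stop, and let go of both; the job was handed in at about 42 s, with the jar, tub and cup apparently unmoved and no verdict returned.

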